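# Set and lock the length stop to a sample blank

### The job

Set the length stop to the longer of the two steel bar blanks: lay that blank flat and lengthwise on the fixture's bed, in line with it, between the fixed fence and the sliding stop, then slide the stop up until the blank is held with no gap between fence and stop. Then lock the setting: run the hex jam nut down (clockwise) until it is seated hard on the slotted strap, leaving the blank in place and the stop where you set it. Leave the other loose things on the bench where they lie.

Things in the scene. Friction and masses are not known exactly. Their poses are not given: they have to be found in the camera images.
- jig: Fixed length-stop fixture of dark steel. Origin on the bench under the point midway between fence face and stud; z up, y along the bed from fence towards stud. Bed: flat plate 90 mm wide (x), 12 mm thick (top at z = 12 mm), y from -145 to +250 mm. The blank belongs on the bed at x = 0 (within 12 mm), lengthwise along y, one end on the fence face at y = -120 mm.
- fence (a point): Foot of the fixed fence's face, on the bed's top, at jig x = 0, y = -120, z = 12 mm (axes as the jig's). The fence is a dark steel block 70 mm wide (x), 25 mm thick behind this face, top at jig z = 60 mm.
- stud_top (a point): Top of the fixed upright threaded stud, 22 mm diameter, at jig x = 0, y = +120, z = 77 mm. The hex jam nut runs on it; the slotted strap slides under the nut, 8 mm thick, its top at jig z = 20 mm.
- stop (a joint): Position of the sliding stop, m: 0 = fully open, stop face 160 mm from the fence face; grows as it slides towards the fence (jig -y), travel 100 mm; reads 60 mm when it bears on the 100 mm blank that bears on the fence. About 2.5 N friction; stays where it is left; pushes a blank along. Bright steel slotted strap, 56 mm wide, with one end turned up.
- stop_top (a point): Middle of the top edge of the stop's upturned end: a plate 12 mm thick along jig y, 56 mm wide along jig x, from the bed up to jig z = 65 mm. The stop face is 6 mm from this point on the fence side. It can be pinched across its thickness from above or pushed from the stud side.
- locknut (a joint): Turn of the jam nut, rad. 0 = seated on the strap (hard end stop); negative = backed off (starts about 1.8 to 2.8 rad loose); clockwise seen from above raises the value and lowers the nut, 10 mm per full turn. Friction torque about 0.1 N m; stays where it is left.
- nut_top (a point): Centre of the top face of the hex jam nut on the stud: 40 mm across flats, 46 mm across corners, 20 mm high, bright steel; the stud sticks out above it. Seated, its underside is at jig z = 20 mm and its top at 40 mm. This frame turns with the nut: z up, one pair of flats faces its +x and -x, the others every 60 degrees; at joint value 0 its axes are those of the jig.
- blank_long: The longer bar blank, dark steel, 100 mm long (y) x 30 mm wide (x) x 16 mm thick, loose, flat, about 0.3 to 0.5 kg. Origin: centre of its underside.
- blank_short: The shorter bar blank, 70 mm long (y) x 30 mm x 16 mm, otherwise alike. Not wanted; leave it. Origin: centre of its underside.
- hammer: Hammer lying on the bench, 280 mm long; bystander.
- grease_tin: Steel tin, 68 mm diameter, 60 mm high, standing on the bench; bystander. Origin: centre of its underside.
- chisel: Cold chisel lying on the bench, about 180 mm long, 16 mm thick; bystander.
- wire_brush: Brush lying on the bench, 200 mm long; bystander.
- spanner: Spanner lying on the bench, 220 mm long; bystander.
- bar_end: Round steel bar end standing on the bench, 28 mm diameter, 110 mm high; bystander. Origin: centre of its underside.
There are look-alikes about, which are no part of the job. What is shaped like the blank_long but brown or white is not meant.

How it is judged:
By the outcome, as a careful person would: the job done as asked, in the order asked, and still so for the second after the job is handed in, with the robot touching nothing.
It also fails if it takes over 72 s, if anything falls off the work surface, if the arm or the gripper's body presses on something with over 40 N, if the wrist force passes 120 N, or if a joint passes its speed limit or range.

### The arm

A 6-joint arm with a two-finger parallel gripper is mounted at the origin on the work surface. World frame = base frame: x ahead of the robot, y to its left, z up, the work surface at z = 0. Lengths are in m, angles in degrees, forces in N, time in s.
With the tool pointing down it reaches from about 0.4 to 0.825 m from the base axis. Payload 7 kg.
Tool frame: the origin (TCP) lies on the centre line of the jaws, within the pads' length; the fingertips stand r.tip_reach ahead of it and the grasp point (between the pads) is the TCP (r.tip_reach is the distance from the TCP to the fingertips, in m); z points along the fingers, y is the line along which they close (so a half turn about z gives the same grasp; the last joint's range is limited). The gripper opens to 88 mm and grips with 3 to 60 N. Pads are 19 mm wide; open, the fingers measure 130 mm over their backs; the gripper's body (78 mm by 193 mm) begins 47 mm behind the grasp point.
Start: joints at [87.153, 20.546, 0.682, 0, -70.136, -16.507], TCP at [0.224, 0.637, 0.246] pointing down, gripper open.
Joint ranges: [-176.03, 176.03], [-82.01, 121.73], [-58.28, 71.71], [-173.87, 95.51], [-174.79, -0.11], [-173.66, 173.66]. Speed limits (degrees/s): [136.94, 136.94, 172.46, 180, 180, 180].

### API

Orientations are given as [roll, pitch, yaw] about the fixed x, y, z axes, in that order (R = Rz(yaw) Ry(pitch) Rx(roll)).
In Python, from plant import sensors, cams, r gives the robot as it stands.
- The arm moves only by the tool drive_tool, never from a script. Its argument "rows" is a list of rows, each an object of numbers: "fingers": the gripper's target within -1 to 1 (fully open at 1, half-way at 0, shut at -1); "x", "y", "z": the shift along the tool's x, y, z in m; "spin": the turn about the tool's z in rad. A call has 1 to 10 rows; each row is the pose to reach, as a shift and turn from the pose commanded when the call began, along the tool's axes at that moment; what a row does not reach only later rows make up. A row lasts 1/8 s, in which the tool goes at most 62.5 mm and 10.7 degrees, less where a joint would pass 70% of its speed; a pose out of reach is approached as far as the arm can. A call with a gripper value outside its range is refused whole. The fingers move at their own pace and stop on an object; "newtons" is the grip in N (left out, the last holds). Time passes only in rows, so rows that repeat a pose let the fingers close. It gives the time, the measured TCP pose, the force, the opening and the grip force at its end, in the units of the state.
- sensors.get_state(): the state, without advancing time (a new reading comes with each control period).
- cams.capture(name): name is "side" or "top" or "wrist"; returns a dict with "pixels" (420x560x3 uint8, red, green, blue), "intrinsics" (3x3 intrinsics, pixels), "eye" and "orientation" of the camera in the world; the wrist camera has in their place "T_tool_cam" (4x4, takes a point from camera to tool coordinates, whose origin is the TCP and whose axes are the flange's). Camera axes: x right, y up, looking along -z (the intrinsics and any distortion apply to the point x, -y, -z); pixel columns grow to the right and rows downward; lengths in m; the calibration is good to about 2 mm. A picture is of the moment at which its call begins: read the wrist's pose just before it. There is no depth.
- r.close_job(): hands the job in; it is judged then, once.
The state is a dict: "time_s": time; "joints": joint angles; "qd": joint speeds; "joint_torque": joint torques, N m; "tcp_pos": TCP position; "eef_rot": TCP orientation; "contact_force": force on the tool from outside, world axes, zero at the start; "moment": the same for the moment, N m; "gripper_width": finger opening in m; "gripper_force": force on a finger pad.
Only numpy, scipy, OpenCV 4.12 (cv2) and the standard library are available. Lean on these libraries where they do the work, as an engineer would, in place of code of your own. Each camera call takes 0.05 s, during which the arm holds its last target. There are 200 camera calls.

## Working session

There is one attempt and no reset: what is moved stays moved. The work goes in short steps, Python scripts to look and compute and a tool call to move; the robot and the scene stay as the last step left them, time stands still between calls to the robot, and variables do not carry over. Pictures are saved under pics/ and viewed, at most 10 in all, crops included, and the job is handed in when it is done.

Besides the shell and the picture viewer there is one more tool, called as name(argument=value, ...) on one line, values as JSON. drive_tool: Moves the arm, as the interface text tells. Its arguments: {"type":"object","properties":{"rows":{"type":"array"},"newtons":{"type":"number"}},"required":["rows"]}

```bash
mkdir -p pics; python3 - <<'E'
from plant import sensors,cams,r
import cv2,pickle
s=sensors.get_state();print(s,r.tip_reach)
for n in("top","side"):
    c=cams.capture(n);pickle.dump(c,open(n+".pkl","wb"))
    print({k:v for k,v in c.items() if k!="pixels"})
    cv2.imwrite(f"pics/{n}0.png",cv2.resize(c["pixels"][:,:,::-1],(800,600),interpolation=cv2.INTER_CUBIC))
E
```

```text
{'time_s': 0.0, 'joints': array([ 8.71521786e+01,  2.05893515e+01,  6.33551397e-01, -1.61183577e-02,
       -7.01362124e+01, -1.65062608e+01]), 'qd': array([ 0.02039274,  0.06661517, -0.04502758, -0.01118758, -0.00910831,
       -0.09317205]), 'joint_torque': array([-4.89119520e-04, -5.82713056e+01,  2.93052810e+01,  6.99779972e+00,
        6.86680040e-03, -1.43165621e-04]), 'tcp_pos': array([0.22360009, 0.6364087 , 0.24465708]), 'eef_rot': array([ 1.79907474e+02, -1.16166173e-02, -1.93595617e+01]), 'contact_force': array([-0.35477484,  1.25731216, -0.10505793]), 'moment': array([ 0.03261232, -0.07027661,  0.02166597]), 'gripper_force': 0.0, 'gripper_width': 0.08745931159209593} 0.019
{'intrinsics': array([[427.37845829,   0.        , 278.36306955],
       [  0.        , 427.37845829, 203.99071255],
       [  0.        ,   0.        ,   1.        ]]), 'eye': array([ 0.24278882, -0.02243929,  1.37058916]), 'orientation': array([ 10.47315207,  -0.39814909, -90.14694905])}
{'intrinsics': array([[383.13084466,   0.        , 273.36791838],
       [  0.        , 383.13084466, 211.92294453],
       [  0.        ,   0.        ,   1.        ]]), 'eye': array([-0.06685677, -0.71061904,  0.73071738]), 'orientation': array([ 53.91076977,   0.60219252, -38.31749884])}
```

View pics/top0.png

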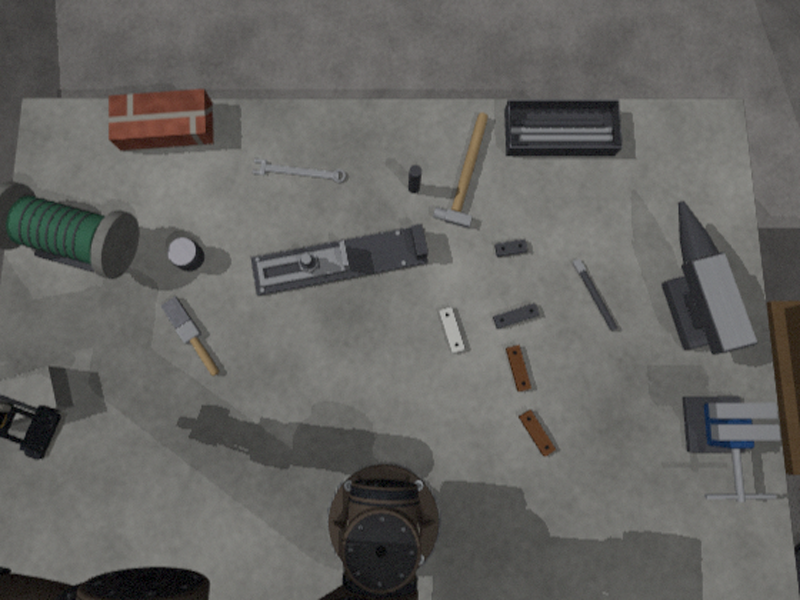

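View pics/side0.png

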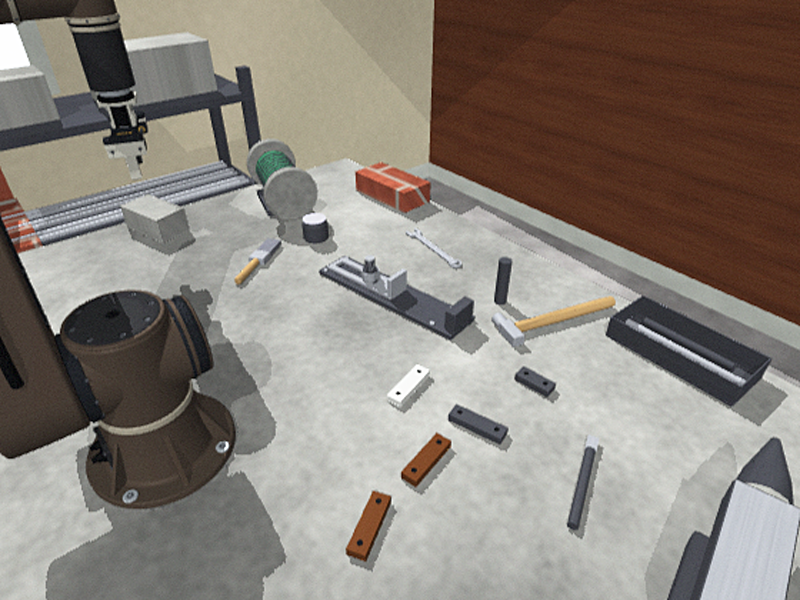

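Top view: jig bed runs from (256,275) to (425,245), with the fence at (419,243), the stop's upturned end at (345,255) and the nut at (308,262). Candidates for the blank are dark long (516,316), dark short (511,248), white (452,330) and brown (517,368) and (536,432). I choose dark long at (516,316) and check it in a close crop.

```bash
cat > h.py <<'E'
import numpy as np,cv2,pickle
from scipy.spatial.transform import Rotation as R
def pose(c):
    return R.from_euler('xyz',c['orientation'],degrees=True).as_matrix(),np.array(c['eye'])
def world(c,u,v,z,Rt=None):
    Rm,e=Rt or pose(c);K=c['intrinsics']
    d=Rm@np.array([(u-K[0,2])/K[0,0],-(v-K[1,2])/K[1,1],-1.]);return e+d*(z-e[2])/d[2]
def proj(c,p,Rt=None):
    Rm,e=Rt or pose(c);q=Rm.T@(np.array(p)-e);K=c['intrinsics']
    return np.array([K[0,2]+K[0,0]*q[0]/-q[2],K[1,2]+K[1,1]*q[1]/q[2]])
def wristpose(c,s):
    T=np.array(c['T_tool_cam']);Rw=R.from_euler('xyz',s['eef_rot'],degrees=True).as_matrix()
    return Rw@T[:3,:3],np.array(s['tcp_pos'])+Rw@T[:3,3]
E
python3 - <<'E'
from h import *
c=pickle.load(open('top.pkl','rb'))
im=c['pixels'][:,:,::-1]
cv2.imwrite('pics/crop1.png',cv2.resize(im[145:245,170:390],(792,360),interpolation=cv2.INTER_CUBIC))
for n,u,v,z in[('long',516,316,.016),('short',511,248,.016),('fence',419,243,.06),('nut',308,262,.05),('bed0',256,275,.012),('bed1',425,245,.012)]:print(n,world(c,u*.7,v*.7,z).round(3))
g=cv2.cvtColor(c['pixels'],cv2.COLOR_RGB2GRAY)
x0,y0=338,208;m=(g[y0:y0+28,x0:x0+46]<80).astype('uint8');k,l,st,ce=cv2.connectedComponentsWithStats(m)
i=1+np.argmax(st[1:,4]);pts=np.argwhere(l==i)[:,::-1].astype('float32')+[x0,y0]
b=cv2.boxPoints(cv2.minAreaRect(pts.astype('float32')));print(st[i],[world(c,*p,.016).round(4) for p in b])
s=dict(tcp_pos=[.22360009,.6364087,.24465708])
E
```

```text
long [ 0.437 -0.298  0.016]
short [ 0.594 -0.292  0.016]
fence [ 0.594 -0.08   0.06 ]
nut [0.553 0.166 0.05 ]
bed0 [0.532 0.289 0.012]
bed1 [ 0.602 -0.096  0.012]
[  7   5  33  17 295] [array([ 0.4359, -0.2442,  0.016 ]), array([ 0.4685, -0.3428,  0.016 ]), array([ 0.4393, -0.3511,  0.016 ]), array([ 0.4069, -0.2529,  0.016 ])]
```

View pics/crop1.png

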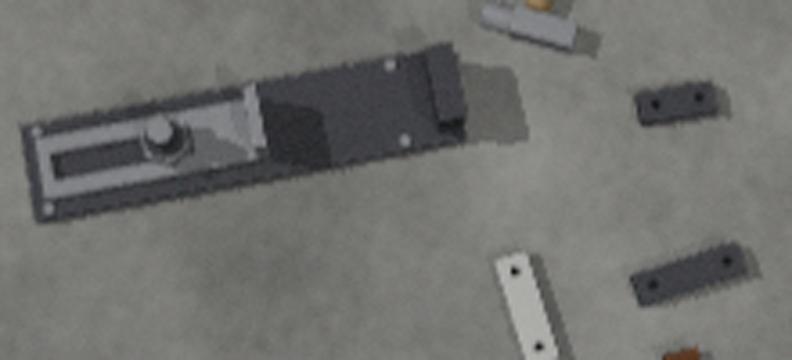

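The crop confirms it: the dark blank at crop (690,274) is about 100 mm long, and the one at (677,104) is the shorter. I'll move over the jig for a close wrist picture.

drive_tool(rows=[{"fingers":1,"x":0.05,"y":0.04,"z":-0.02,"spin":0.15},{"x":0.1,"y":0.085,"z":-0.04,"spin":0.3,"fingers":1},{"x":0.15,"y":0.128,"z":-0.06,"spin":0.45,"fingers":1},{"x":0.195,"y":0.166,"z":-0.08,"spin":0.6,"fingers":1},{"x":0.24,"y":0.204,"z":-0.09,"spin":0.75,"fingers":1},{"x":0.285,"y":0.242,"z":-0.09,"spin":0.9,"fingers":1},{"x":0.33,"y":0.28,"z":-0.09,"spin":1.05,"fingers":1},{"x":0.375,"y":0.319,"z":-0.09,"spin":1.05,"fingers":1},{"x":0.42,"y":0.357,"z":-0.09,"spin":1.05,"fingers":1},{"x":0.44,"y":0.374,"z":-0.09,"spin":1.05,"fingers":1}])

```text
time_s: 1.35
tcp_pos: [0.5156, 0.1354, 0.3352]
eef_rot: [180.0, -0.0, -79.7]
contact_force: [0.2, 0.3, 0.4]
gripper_width: 0.0878
gripper_force: 0.0
```

```bash
cat > w.py <<'E'
import sys
from plant import sensors,cams,r
from h import *
n=sys.argv[1]
s=sensors.get_state();c=cams.capture('wrist');c['Rt']=wristpose(c,s);pickle.dump(c,open(n+'.pkl','wb'))
print(s['tcp_pos'],s['eef_rot'],s['joints'].round(1),c['Rt'][1],np.array(c['T_tool_cam']).round(3).tolist())
cv2.imwrite(f'pics/{n}.png',cv2.resize(c['pixels'][:,:,::-1],(800,600),interpolation=cv2.INTER_CUBIC))
E
python3 w.py w1
```

```text
[0.51562373 0.13538604 0.33523275] [ 1.79960299e+02 -1.85832605e-02 -7.96601530e+01] [ 35.8   4.4  -8.6  -0.  -77.  -25.5] [0.52926874 0.06418143 0.47413904] [[-0.0, 0.964, 0.267, 0.073], [1.0, 0.0, 0.0, -0.001], [-0.0, 0.267, -0.964, -0.139], [0.0, 0.0, 0.0, 1.0]]
```

View pics/w1.png

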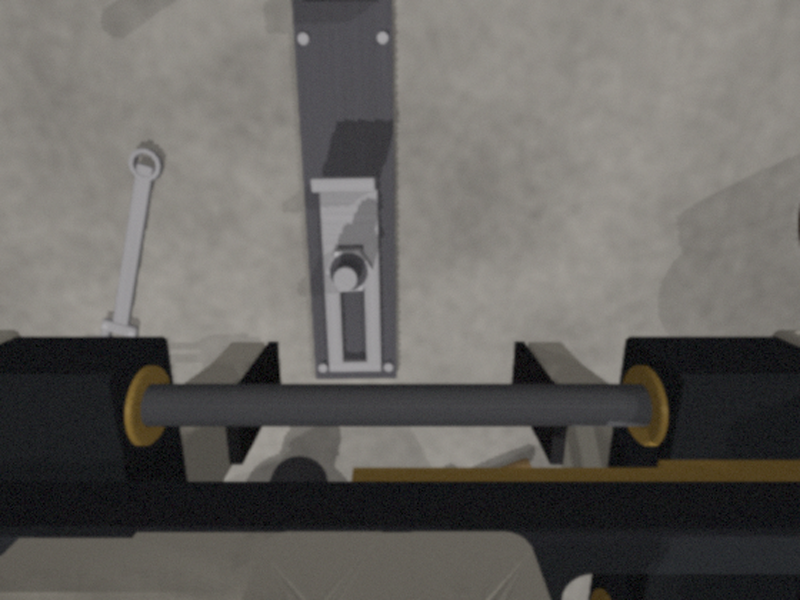

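Wrist view: bed end corners at (317,377) and (397,377), stud top (345,277), nut around (349,262), stop plate top edge (311..376,180). The fence is just out of frame. Fitting the jig pose.

```bash
python3 - <<'E'
from h import *
from scipy.optimize import least_squares
c=pickle.load(open('w1.pkl','rb'));Rt=c['Rt'];print([k for k in c])
t=pickle.load(open('top.pkl','rb'))
J=lambda q,p:np.array([q[0]+np.cos(q[2])*p[0]-np.sin(q[2])*p[1],q[1]+np.sin(q[2])*p[0]+np.cos(q[2])*p[1],p[2]])
W=[((317,377),(.045,.25,.012)),((397,377),(-.045,.25,.012)),((345,277),(0,.12,.077))]
L=[((294,20),1),((394,20),-1),((398,250),-1)]
T=[((22,125),(.045,.25,.012)),((42,222),(-.045,.25,.012)),((466,141),(-.045,-.145,.012))]
def res(q,top):
    o=[]
    for uv,p in W:o+=list(proj(c,J(q,p),Rt)-np.array(uv)*.7)
    for uv,sx in L:
        a=world(c,uv[0]*.7,uv[1]*.7,.012,Rt)[:2]-q[:2]
        o.append((a@[np.cos(q[2]),np.sin(q[2])]-sx*.045)*900)
    if top:
        for uv,p in T:o+=list(proj(t,J(q,p))-(np.array(uv)/3.6+[170,145]))
    return np.array(o)
for top in(0,1):
    f=least_squares(res,[.568,.1,.18],args=(top,));print(f.x[:2].round(4),np.degrees(f.x[2]).round(2),f.fun.round(1))
q=f.x
for n,p in[('stud',(0,.12,.077)),('blank',(0,-.07,.012)),('stop',(0,.046,.065))]:print(n,J(q,p).round(4))
for uv in((311,180),(376,180)):print('stop px',world(c,uv[0]*.7,uv[1]*.7,.065,Rt))
E
```

```text
['pixels', 'intrinsics', 'T_tool_cam', 'Rt']
[0.5782 0.0475] 10.96 [-0.1  0.3  0.5 -0.2  1.1 -0.1  0.3 -0.  -1.5]
[0.5782 0.0472] 10.97 [-0.1  0.2  0.6 -0.4  1.1 -0.3  0.4  0.  -1.4 -0.1  0.  -1.5 -0.3  0.7
 -0.6]
stud [0.5554 0.1651 0.077 ]
blank [ 0.5915 -0.0215  0.012 ]
stop [0.5695 0.0924 0.065 ]
stop px [0.59988684 0.08794556 0.065     ]
stop px [0.54402992 0.07775685 0.065     ]
```

drive_tool(rows=[{"fingers":1,"x":0.045,"y":0.026,"z":0.02,"spin":-0.03},{"fingers":1,"x":0.09,"y":0.052,"z":0.04,"spin":-0.06},{"fingers":1,"x":0.135,"y":0.079,"z":0.06,"spin":-0.09},{"fingers":1,"x":0.18,"y":0.105,"z":0.08,"spin":-0.12},{"fingers":1,"x":0.225,"y":0.131,"z":0.105,"spin":-0.139},{"fingers":1,"x":0.27,"y":0.157,"z":0.125,"spin":-0.139},{"fingers":1,"x":0.293,"y":0.171,"z":0.135,"spin":-0.139},{"fingers":1,"x":0.293,"y":0.171,"z":0.135,"spin":-0.139}])

```text
time_s: 2.4
tcp_pos: [0.3985, -0.1823, 0.1995]
eef_rot: [179.9, 0.1, -71.7]
contact_force: [0.7, 0.2, 1.1]
gripper_width: 0.0875
gripper_force: 0.0
```

```bash
python3 w.py w2
```

```text
[ 0.39850602 -0.18231486  0.19952946] [ 1.79876254e+02  5.38949842e-02 -7.17228146e+01] [  1.4  -0.1 -31.5  -0.  -58.7  16.9] [ 0.42202796 -0.25115312  0.33834454] [[-0.0, 0.964, 0.267, 0.073], [1.0, 0.0, 0.0, -0.0], [0.0, 0.267, -0.964, -0.139], [0.0, 0.0, 0.0, 1.0]]
```

View pics/w2.png

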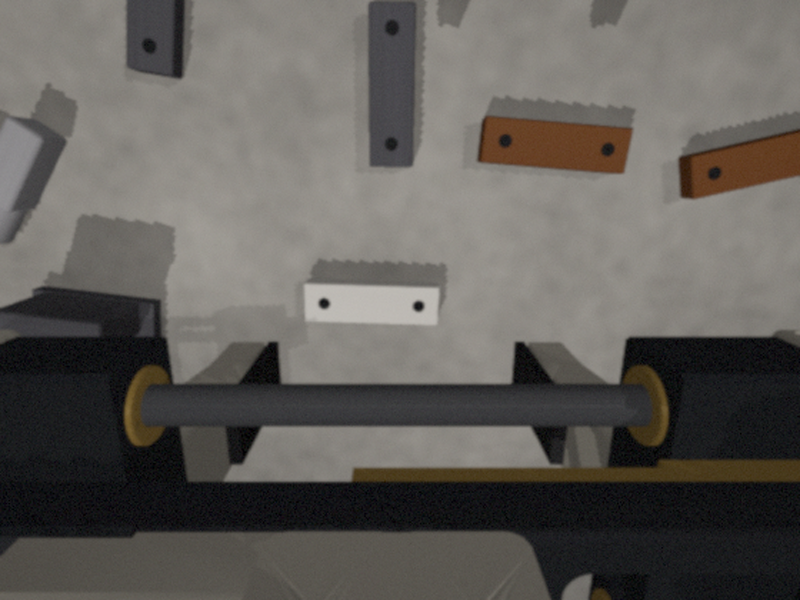

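Wrist view: the dark long blank is at (392,83), its top face spanning (369–416, 2–165) in line with the tool. The white look-alike is at (371,303).

```bash
python3 - <<'E'
from h import *
c=pickle.load(open('w2.pkl','rb'));Rt=c['Rt']
P=[world(c,u*.7,v*.7,.016,Rt)[:2] for u,v in((370,165),(413,165),(369,2),(416,2))]
a,b=(P[0]+P[1])/2,(P[2]+P[3])/2
C=(a+b)/2;d=b-a;print(C,np.linalg.norm(d),np.degrees(np.arctan2(d[1],d[0])),np.linalg.norm(P[1]-P[0]))
y=np.radians(-71.72);D=C-[.3985,-.1823];print(D@[np.cos(y),np.sin(y)],D@[np.sin(y),-np.cos(y)])
for u,v in((304,283),(438,324)):print('white',world(c,u*.7,v*.7,.016,Rt)[:2])
E
```

```text
[ 0.43942594 -0.29815486] 0.0979871362301409 -72.23251434761413 0.029345326237298606
0.12284511879058425 -0.0025214601240209373
white [ 0.45938552 -0.1525193 ]
white [ 0.35560597 -0.15331335]
```

drive_tool(rows=[{"fingers":0.4,"x":0.04,"y":-0.001,"z":0.04,"spin":0.008},{"fingers":0.4,"x":0.08,"y":-0.0025,"z":0.075,"spin":0.008},{"fingers":0.4,"x":0.123,"y":-0.0025,"z":0.11,"spin":0.008},{"fingers":0.4,"x":0.123,"y":-0.0025,"z":0.14,"spin":0.008},{"fingers":0.4,"x":0.123,"y":-0.0025,"z":0.165,"spin":0.008},{"fingers":0.4,"x":0.123,"y":-0.0025,"z":0.1765,"spin":0.008},{"fingers":0.4,"x":0.123,"y":-0.0025,"z":0.1765,"spin":0.008}], newtons=40)

```text
time_s: 3.32
tcp_pos: [0.4417, -0.2964, 0.0239]
eef_rot: [180.0, 0.0, -72.0]
contact_force: [0.2, 0.2, -0.0]
gripper_width: 0.0612
gripper_force: 0.0
```

drive_tool(rows=[{"fingers":-0.6,"z":0},{"fingers":-0.6,"z":0},{"fingers":-0.6,"z":0},{"fingers":-0.6,"z":0},{"fingers":-0.6,"z":0}], newtons=40)

```text
invalid input
```

drive_tool(rows=[{"fingers":-0.6,"x":0.0,"y":0.0,"z":0.0,"spin":0.0},{"fingers":-0.6,"x":0.0,"y":0.0,"z":0.0,"spin":0.0},{"fingers":-0.6,"x":0.0,"y":0.0,"z":0.0,"spin":0.0},{"fingers":-0.6,"x":0.0,"y":0.0,"z":0.0,"spin":0.0},{"fingers":-0.6,"x":0.0,"y":0.0,"z":0.0,"spin":0.0}], newtons=40)

```text
time_s: 3.95
tcp_pos: [0.4409, -0.297, 0.0245]
eef_rot: [180.0, 0.0, -72.0]
contact_force: [-2.6, 0.5, 6.0]
gripper_width: 0.0299
gripper_force: 40.0
```

drive_tool(rows=[{"fingers":-0.6,"x":0.0,"y":0.0,"z":-0.04,"spin":0.0},{"fingers":-0.6,"x":0.0,"y":0.0,"z":-0.09,"spin":0.0},{"fingers":-0.6,"x":-0.03,"y":-0.03,"z":-0.125,"spin":0.03},{"fingers":-0.6,"x":-0.07,"y":-0.07,"z":-0.125,"spin":0.06},{"fingers":-0.6,"x":-0.11,"y":-0.11,"z":-0.125,"spin":0.1},{"fingers":-0.6,"x":-0.15,"y":-0.15,"z":-0.125,"spin":0.127},{"fingers":-0.6,"x":-0.19,"y":-0.19,"z":-0.125,"spin":0.127},{"fingers":-0.6,"x":-0.2216,"y":-0.2287,"z":-0.125,"spin":0.127},{"fingers":-0.6,"x":-0.2216,"y":-0.2287,"z":-0.125,"spin":0.127}])

```text
time_s: 5.08
tcp_pos: [0.5918, -0.0125, 0.1481]
eef_rot: [180.0, 0.0, -79.1]
contact_force: [-1.1, -0.3, -3.2]
gripper_width: 0.0295
gripper_force: 40.0
```

```bash
python3 w.py w3
```

```text
[ 0.59182399 -0.01253668  0.14812816] [ 1.79987619e+02  1.80270765e-02 -7.91028467e+01] [ 17.7  17.4 -17.5  -0.  -55.1  -6.8] [ 0.60610701 -0.08371148  0.28698858] [[-0.0, 0.964, 0.267, 0.073], [1.0, 0.0, 0.0, -0.001], [-0.0, 0.267, -0.964, -0.139], [0.0, 0.0, 0.0, 1.0]]
```

View pics/w3.png

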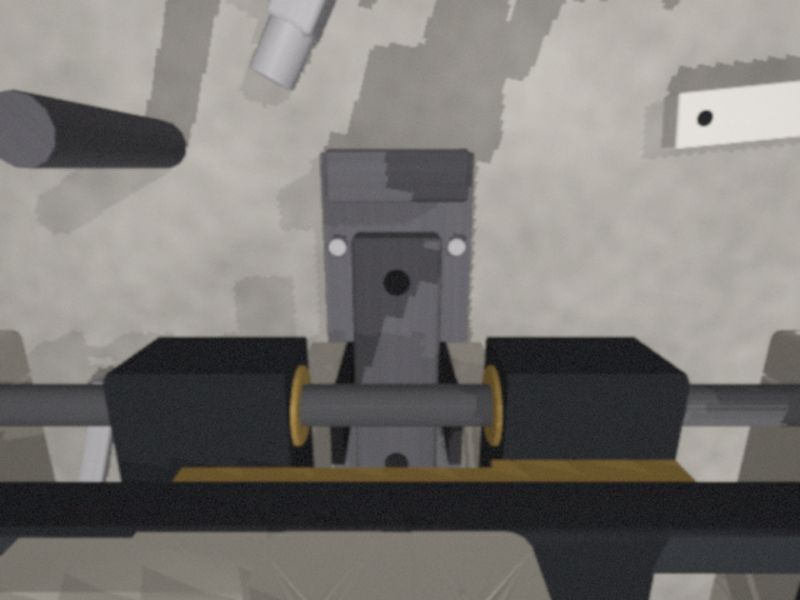

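Wrist view: the blank (354–440, 235 down) is centred on the bed (326–470). The fence top spans (324–473, 150–201), in line. Next, its position.

```bash
python3 - <<'E'
from h import *
c=pickle.load(open('w3.pkl','rb'));Rt=c['Rt'];Rw=R.from_euler('xyz',[180,0,-79.1],degrees=True).as_matrix();t=np.array([.59182,-.01254,.14813])
f=lambda u,v,z:(Rw.T@(world(c,u*.7,v*.7,z,Rt)-t)).round(4)
for n,u,v,z in[('f',327,201,.06),('f',471,201,.06),('bedL',326,300,.012),('bedR',469,300,.012),('bedL2',322,220,.012),('bedR2',473,220,.012),('blankend',355,234,.14),('blankend',440,234,.14)]:print(n,f(u,v,z))
E
```

```text
f [ 0.0565 -0.0342  0.0881]
f [0.0565 0.0364 0.0881]
bedL [-0.0082 -0.0445  0.1361]
bedR [-0.0082  0.0457  0.1361]
bedL2 [ 0.0419 -0.0448  0.1361]
bedR2 [0.0419 0.0459 0.1361]
blankend [ 0.0517 -0.0137  0.0081]
blankend [0.0517 0.0138 0.0081]
```

drive_tool(rows=[{"fingers":-0.6,"x":0.0,"y":0.0005,"z":0.04,"spin":0.0},{"fingers":-0.6,"x":0.0,"y":0.0005,"z":0.075,"spin":0.0},{"fingers":-0.6,"x":0.0,"y":0.0005,"z":0.095,"spin":0.0},{"fingers":-0.6,"x":0.0,"y":0.0005,"z":0.105,"spin":0.0},{"fingers":-0.6,"x":0.0,"y":0.0005,"z":0.11,"spin":0.0},{"fingers":-0.6,"x":0.0,"y":0.0005,"z":0.111,"spin":0.0},{"fingers":-0.6,"x":0.0,"y":0.0005,"z":0.111,"spin":0.0}])

```text
time_s: 6.0
tcp_pos: [0.5904, -0.0156, 0.0388]
eef_rot: [-179.9, 0.0, -79.3]
contact_force: [-0.5, -0.2, -3.1]
gripper_width: 0.0296
gripper_force: 40.0
```

drive_tool(rows=[{"fingers":-0.6,"x":0.0,"y":0.0,"z":0.001,"spin":0.0},{"fingers":-0.6,"x":0.0,"y":0.0,"z":0.002,"spin":0.0},{"fingers":-0.6,"x":0.0,"y":0.0,"z":0.002,"spin":0.0}])

```text
time_s: 6.38
tcp_pos: [0.5902, -0.0156, 0.0365]
eef_rot: [-180.0, -0.0, -79.3]
contact_force: [-1.2, 0.7, 1.5]
gripper_width: 0.0293
gripper_force: 40.0
```

drive_tool(rows=[{"fingers":0.2,"x":0.0,"y":0.0,"z":0.0,"spin":0.0},{"fingers":0.2,"x":0.0,"y":0.0,"z":0.0,"spin":0.0},{"fingers":0.2,"x":0.0,"y":0.0,"z":0.0,"spin":0.0},{"fingers":0.2,"x":0.0,"y":0.0,"z":-0.04,"spin":0.0},{"fingers":0.2,"x":0.0,"y":0.0,"z":-0.09,"spin":0.0},{"fingers":-1,"x":-0.05,"y":0.0,"z":-0.11,"spin":0.0},{"fingers":-1,"x":-0.1,"y":0.0,"z":-0.11,"spin":0.0},{"fingers":-1,"x":-0.141,"y":0.0,"z":-0.11,"spin":0.0},{"fingers":-1,"x":-0.141,"y":0.0,"z":-0.11,"spin":0.0},{"fingers":-1,"x":-0.141,"y":0.0,"z":-0.11,"spin":0.0}])

```text
time_s: 7.62
tcp_pos: [0.5636, 0.1229, 0.146]
eef_rot: [180.0, -0.0, -79.2]
contact_force: [0.8, -0.4, -0.4]
gripper_width: 0.008
gripper_force: 0.0
```

```bash
python3 w.py w4
```

```text
[0.56363972 0.12289009 0.14602408] [ 1.79989967e+02 -6.83723431e-03 -7.92460734e+01] [ 31.7  16.2 -19.6   0.  -54.2 -21. ] [0.57772937 0.05173971 0.28491573] [[-0.0, 0.964, 0.267, 0.073], [1.0, 0.0, 0.0, -0.001], [-0.0, 0.267, -0.964, -0.139], [0.0, 0.0, 0.0, 1.0]]
```

View pics/w4.png

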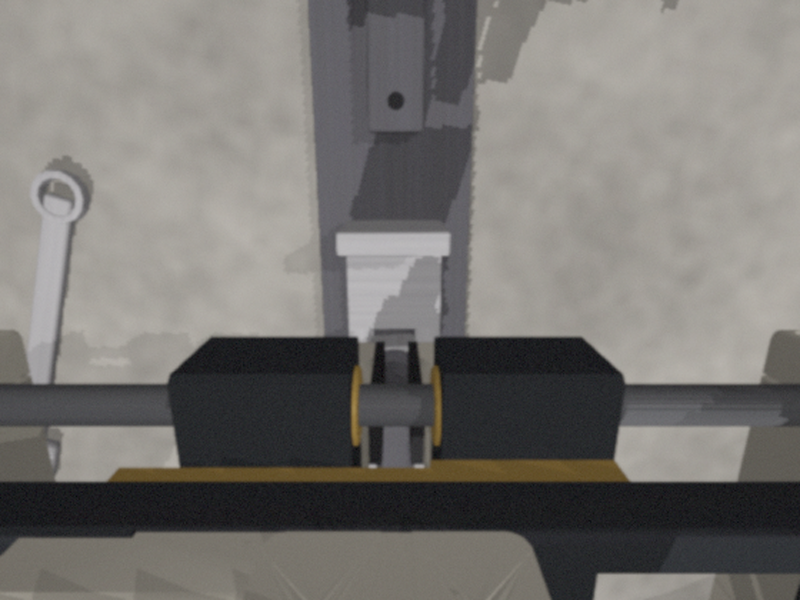

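Wrist view: the blank lies straight on the bed (369–422, end at row 131). The stop plate's top is at (337–450, 233–256), and the nut/stud are partly seen at (395,350) between the fingers.

```bash
python3 - <<'E'
from h import *
c=pickle.load(open('w4.pkl','rb'));Rt=c['Rt'];Rw=R.from_euler('xyz',[180,0,-79.25],degrees=True).as_matrix();t=np.array([.56364,.12289,.14602])
f=lambda u,v,z:(Rw.T@(world(c,u*.7,v*.7,z,Rt)-t)).round(4)
for n,u,v,z in[('face',394,233,.065),('back',394,256,.065),('blankend',395,131,.028),('L',337,245,.065),('R',450,245,.065)]:print(n,f(u,v,z))
print('stud',Rw.T@(np.array([.5554,.1651,.077])-t))
E
```

```text
face [ 0.0418 -0.0014  0.081 ]
back [ 0.0305 -0.0014  0.081 ]
blankend [ 0.0911 -0.0009  0.118 ]
L [ 0.036  -0.0292  0.081 ]
R [0.036  0.0259 0.081 ]
stud [-0.04300619  0.00022221  0.06902   ]
```

drive_tool(rows=[{"fingers":-1,"x":0.008,"y":-0.001,"z":0.0,"spin":0.0},{"fingers":-1,"x":0.008,"y":-0.001,"z":0.03,"spin":0.0},{"fingers":-1,"x":0.008,"y":-0.001,"z":0.06,"spin":0.0},{"fingers":-1,"x":0.008,"y":-0.001,"z":0.085,"spin":0.0},{"fingers":-1,"x":0.008,"y":-0.001,"z":0.091,"spin":0.0},{"fingers":-1,"x":0.016,"y":-0.001,"z":0.091,"spin":0.0},{"fingers":-1,"x":0.025,"y":-0.001,"z":0.091,"spin":0.0},{"fingers":-1,"x":0.035,"y":-0.001,"z":0.091,"spin":0.0},{"fingers":-1,"x":0.045,"y":-0.001,"z":0.091,"spin":0.0},{"fingers":-1,"x":0.055,"y":-0.001,"z":0.091,"spin":0.0}])

```text
time_s: 8.93
tcp_pos: [0.5757, 0.0686, 0.0558]
eef_rot: [-179.9, 0.0, -79.3]
contact_force: [0.4, 3.4, 1.9]
gripper_width: 0.0003
gripper_force: 1.6
```

drive_tool(rows=[{"fingers":-1,"x":0.004,"y":0.0,"z":0.0,"spin":0.0},{"fingers":-1,"x":0.008,"y":0.0,"z":0.0,"spin":0.0},{"fingers":-1,"x":0.011,"y":0.0,"z":0.0,"spin":0.0},{"fingers":-1,"x":0.013,"y":0.0,"z":0.0,"spin":0.0},{"fingers":-1,"x":0.015,"y":0.0,"z":0.0,"spin":0.0},{"fingers":-1,"x":0.015,"y":0.0,"z":0.0,"spin":0.0}])

```text
time_s: 9.68
tcp_pos: [0.5779, 0.0544, 0.0551]
eef_rot: [-180.0, 0.0, -79.3]
contact_force: [2.2, 3.7, 2.1]
gripper_width: 0.0005
gripper_force: 1.7
```

drive_tool(rows=[{"fingers":-1,"x":0.001,"y":0.0,"z":0.0,"spin":0.0},{"fingers":-1,"x":0.002,"y":0.0,"z":0.0,"spin":0.0},{"fingers":-1,"x":0.003,"y":0.0,"z":0.0,"spin":0.0},{"fingers":-1,"x":0.003,"y":0.0,"z":0.0,"spin":0.0}])

```text
time_s: 10.18
tcp_pos: [0.5781, 0.0533, 0.0551]
eef_rot: [-180.0, 0.1, -79.3]
contact_force: [-4.2, 15.3, 4.5]
gripper_width: 0.0004
gripper_force: 7.8
```

drive_tool(rows=[{"fingers":-1,"x":0.001,"y":0.0,"z":0.0,"spin":0.0},{"fingers":-1,"x":0.002,"y":0.0,"z":0.0,"spin":0.0},{"fingers":-1,"x":0.002,"y":0.0,"z":0.0,"spin":0.0}])

```text
time_s: 10.55
tcp_pos: [0.5782, 0.0531, 0.0551]
eef_rot: [-179.9, 0.2, -79.3]
contact_force: [-8.0, 26.0, 6.8]
gripper_width: 0.0007
gripper_force: 13.5
```

drive_tool(rows=[{"fingers":-1,"x":-0.005,"y":0.0,"z":0.0,"spin":0.0},{"fingers":-1,"x":-0.015,"y":0.0,"z":0.0,"spin":0.0},{"fingers":-1,"x":-0.015,"y":0.0,"z":-0.03,"spin":0.0},{"fingers":-1,"x":-0.015,"y":0.0,"z":-0.07,"spin":0.0},{"fingers":0,"x":-0.04,"y":0.0,"z":-0.115,"spin":0.0},{"fingers":0.4,"x":-0.09,"y":0.0,"z":-0.115,"spin":0.0},{"fingers":0.4,"x":-0.14,"y":0.0,"z":-0.115,"spin":0.0},{"fingers":0.4,"x":-0.19,"y":0.0,"z":-0.115,"spin":0.0},{"fingers":0.4,"x":-0.22,"y":0.0,"z":-0.115,"spin":0.0},{"fingers":0.4,"x":-0.22,"y":0.0,"z":-0.115,"spin":0.0}])

```text
time_s: 11.8
tcp_pos: [0.537, 0.2668, 0.1694]
eef_rot: [179.9, -0.1, -79.2]
contact_force: [-0.1, -0.4, -0.1]
gripper_width: 0.0546
gripper_force: 0.0
```

```bash
python3 w.py w5
```

```text
[0.53697263 0.26680958 0.16941358] [ 1.79931935e+02 -6.35830195e-02 -7.91690001e+01] [ 45.1  17.  -15.1   0.  -58.1 -34.3] [0.5512697  0.1958392  0.30837618] [[-0.0, 0.964, 0.267, 0.073], [1.0, 0.0, 0.0, -0.001], [-0.0, 0.267, -0.964, -0.139], [0.0, 0.0, 0.0, 1.0]]
```

View pics/w5.png

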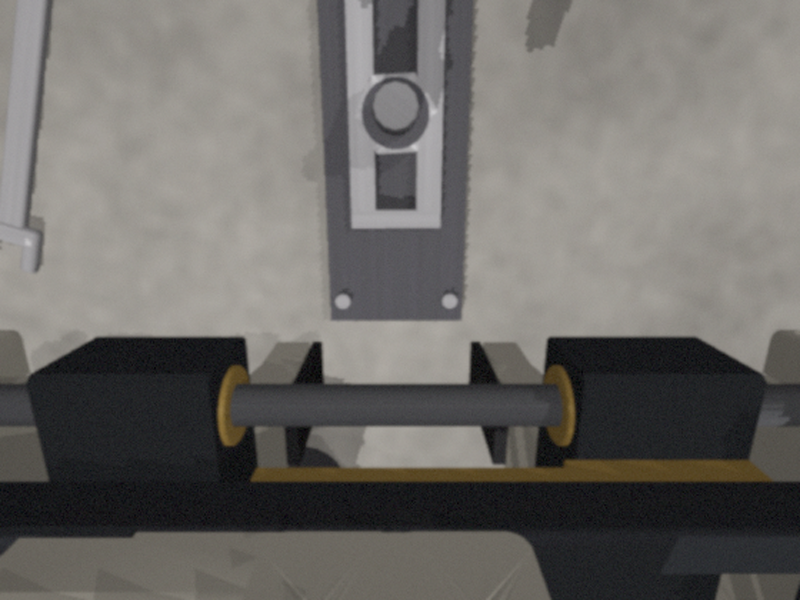

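Wrist view: the strap has moved forward with the stop. Nut and stud are at about (396,110), with the nut outline spanning roughly rows 73–150. I'll enlarge it with a hex fit overlaid.

```bash
cat > nut.py <<'E'
import sys
from h import *
n,zt=sys.argv[1],float(sys.argv[2]);cu,cv_=float(sys.argv[3]),float(sys.argv[4])
c=pickle.load(open(n+'.pkl','rb'));Rt=c['Rt']
S=world(c,cu*.7,cv_*.7,.077,Rt);print('stud',S)
g=cv2.GaussianBlur(cv2.cvtColor(c['pixels'],cv2.COLOR_RGB2GRAY),(0,0),.7).astype('float32')
gx,gy=cv2.Sobel(g,5,1,0)/8,cv2.Sobel(g,5,0,1)/8
def hexw(a,cx,cy,z,s=np.linspace(0,1,25)):
    th=np.radians(a+30+60*np.arange(7));V=np.c_[cx+.02309*np.cos(th),cy+.02309*np.sin(th),np.full(7,z)]
    return [V[i]+(V[i+1]-V[i])*t for i in range(6) for t in s]
best=[]
for a in np.arange(0,60,2):
  for dx in np.arange(-.003,.0031,.001):
    for dy in np.arange(-.003,.0031,.001):
      P=np.array([proj(c,p,Rt) for p in hexw(a,S[0]+dx,S[1]+dy,zt)],'float32')
      d=np.gradient(P,axis=0);nn=np.c_[-d[:,1],d[:,0]];nn/=np.linalg.norm(nn,axis=1,keepdims=True)+1e-6
      sx=cv2.remap(gx,P[:,0],P[:,1],1)[:,0];sy=cv2.remap(gy,P[:,0],P[:,1],1)[:,0]
      best.append((np.abs(sx*nn[:,0]+sy*nn[:,1]).mean(),a,dx,dy))
best.sort(reverse=True);print([tuple(np.round(b,3)) for b in best[:8]])
b=best[0];u0,v0=int(cu*.7)-40,max(0,int(cv_*.7)-32);k=10 if False else 8
im=c['pixels'][v0:v0+70,u0:u0+80,::-1].astype('float32')
im=np.clip((im-im.min())*255/(im.max()-im.min()),0,255).astype('uint8')
A=cv2.resize(im,None,fx=5,fy=5,interpolation=cv2.INTER_CUBIC);B=A.copy()
P=np.array([proj(c,p,Rt) for p in hexw(b[1],S[0]+b[2],S[1]+b[3],zt,[0])])
cv2.polylines(B,[((P-[u0,v0]+.5)*5).astype(int)],True,(0,0,255),1)
cv2.imwrite(f'pics/{n}n.png',np.hstack([A,B]))
E
python3 nut.py w5 .0437 396 105
```

```text
stud [0.55625513 0.16765273 0.077     ]
[(np.float64(12.715), np.float64(44.0), np.float64(0.003), np.float64(0.001)), (np.float64(12.66), np.float64(46.0), np.float64(0.003), np.float64(0.001)), (np.float64(12.498), np.float64(42.0), np.float64(0.003), np.float64(0.001)), (np.float64(12.371), np.float64(48.0), np.float64(0.003), np.float64(0.001)), (np.float64(12.22), np.float64(42.0), np.float64(-0.002), np.float64(0.0)), (np.float64(12.169), np.float64(40.0), np.float64(0.003), np.float64(0.001)), (np.float64(12.139), np.float64(44.0), np.float64(-0.002), np.float64(0.0)), (np.float64(11.99), np.float64(40.0), np.float64(-0.002), np.float64(0.0))]
```

View pics/w5n.png

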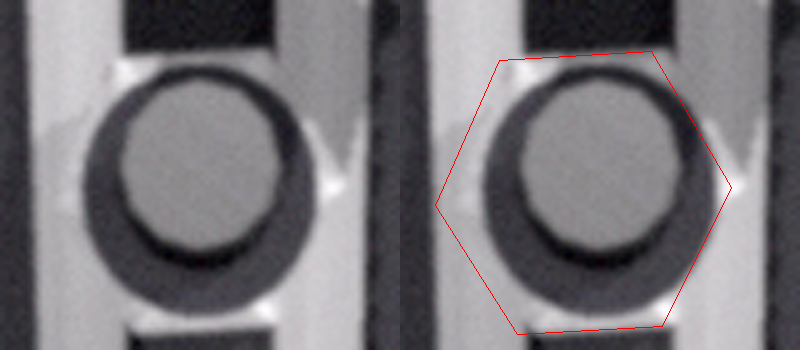

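The crop shows the nut's top and bottom flats against the slot at about y=55 and y=330, tilted about 3–4°, with a corner at (335,187) and the dark top ring centred at (200,190). Flat normals are therefore at about 44° mod 60 in the world frame, which makes the nut about 2.67 rad loose (153° to go).

```bash
python3 - <<'E'
from h import *
c=pickle.load(open('w5.pkl','rb'));Rt=c['Rt'];C=world(c,277,79,.0443,Rt);print(C)
y=np.radians(-79.17)
for P in((C[0],C[1]),(.5554,.1651),(.5563,.1677)):
  D=np.array(P)-[.53697,.26681];print(P,D@[np.cos(y),np.sin(y)],D@[np.sin(y),-np.cos(y)])
E
```

```text
[0.55636511 0.16760012 0.0443    ]
(np.float64(0.5563651140270638), np.float64(0.16760011767285085)) 0.10108711230065182 -0.000408566035052131
(0.5554, 0.1651) 0.1033613596942746 0.001009119492819406
(0.5563, 0.1677) 0.10097677433723813 -0.0003633792048146648
```

drive_tool(rows=[{"fingers":0.5,"x":0.02,"y":0.0,"z":0.0,"spin":-0.18},{"fingers":0.5,"x":0.04,"y":0.0,"z":0.0,"spin":-0.36},{"fingers":0.5,"x":0.06,"y":0.0,"z":0.0,"spin":-0.54},{"fingers":0.5,"x":0.08,"y":0.0,"z":0.0,"spin":-0.72},{"fingers":0.5,"x":0.1015,"y":0.0,"z":0.0,"spin":-0.9},{"fingers":0.5,"x":0.1015,"y":0.0,"z":0.0,"spin":-1.08},{"fingers":0.5,"x":0.1015,"y":0.0,"z":0.0,"spin":-1.26},{"fingers":0.5,"x":0.1015,"y":0.0,"z":0.0,"spin":-1.44},{"fingers":0.5,"x":0.1015,"y":0.0,"z":0.0,"spin":-1.627},{"fingers":0.5,"x":0.1015,"y":0.0,"z":0.0,"spin":-1.627}], newtons=20)

```text
time_s: 13.1
tcp_pos: [0.5564, 0.1645, 0.1699]
eef_rot: [180.0, 0.0, 13.8]
contact_force: [0.0, -0.3, 0.6]
gripper_width: 0.066
gripper_force: 0.0
```

drive_tool(rows=[{"fingers":0.5,"x":0.0,"y":-0.002,"z":0.04,"spin":0.0},{"fingers":0.5,"x":0.0,"y":-0.002,"z":0.08,"spin":0.0},{"fingers":0.5,"x":0.0,"y":-0.002,"z":0.105,"spin":0.0},{"fingers":0.5,"x":0.0,"y":-0.002,"z":0.118,"spin":0.0},{"fingers":0.5,"x":0.0,"y":-0.002,"z":0.122,"spin":0.0},{"fingers":-0.3,"x":0.0,"y":-0.002,"z":0.122,"spin":0.0},{"fingers":-0.3,"x":0.0,"y":-0.002,"z":0.122,"spin":0.0},{"fingers":-0.3,"x":0.0,"y":-0.002,"z":0.122,"spin":0.0},{"fingers":-0.3,"x":0.0,"y":-0.002,"z":0.122,"spin":0.0}], newtons=20)

```text
time_s: 14.22
tcp_pos: [0.5565, 0.1683, 0.0489]
eef_rot: [-180.0, -0.1, 13.9]
contact_force: [-1.2, 2.5, 3.6]
gripper_width: 0.0396
gripper_force: 20.0
```

drive_tool(rows=[{"fingers":-0.3,"x":0.0,"y":0.0,"z":0.0,"spin":0.0},{"fingers":-0.3,"x":0.0,"y":0.0,"z":0.0002,"spin":0.15},{"fingers":-0.3,"x":0.0,"y":0.0,"z":0.0005,"spin":0.3},{"fingers":-0.3,"x":0.0,"y":0.0,"z":0.0007,"spin":0.45},{"fingers":-0.3,"x":0.0,"y":0.0,"z":0.001,"spin":0.6},{"fingers":-0.3,"x":0.0,"y":0.0,"z":0.0012,"spin":0.75},{"fingers":-0.3,"x":0.0,"y":0.0,"z":0.0014,"spin":0.9},{"fingers":-0.3,"x":0.0,"y":0.0,"z":0.0017,"spin":1.05},{"fingers":-0.3,"x":0.0,"y":0.0,"z":0.0019,"spin":1.2},{"fingers":-0.3,"x":0.0,"y":0.0,"z":0.0021,"spin":1.35}], newtons=40)

```text
time_s: 15.48
tcp_pos: [0.5563, 0.168, 0.0466]
eef_rot: [-180.0, 0.0, -63.7]
contact_force: [-2.4, 1.9, 7.0]
gripper_width: 0.0392
gripper_force: 40.0
```

```bash
python3 -c "
from plant import sensors
s=sensors.get_state();print(s['moment'],s['eef_rot'],s['joints'])"
```

```text
[0.63930839 0.9742924  0.08736844] [-1.79958715e+02  6.54776721e-04 -6.36736017e+01] [ 3.60813209e+01  2.34010816e+01 -2.47406385e+01  9.52340687e-03
 -4.18174811e+01 -9.76201813e+00]
```

drive_tool(rows=[{"fingers":-0.3,"x":0.0,"y":0.0,"z":0.0002,"spin":0.15},{"fingers":-0.3,"x":0.0,"y":0.0,"z":0.0005,"spin":0.3},{"fingers":-0.3,"x":0.0,"y":0.0,"z":0.0007,"spin":0.45},{"fingers":-0.3,"x":0.0,"y":0.0,"z":0.001,"spin":0.6},{"fingers":-0.3,"x":0.0,"y":0.0,"z":0.0012,"spin":0.75},{"fingers":-0.3,"x":0.0,"y":0.0,"z":0.0014,"spin":0.9},{"fingers":-0.3,"x":0.0,"y":0.0,"z":0.0017,"spin":1.05},{"fingers":-0.3,"x":0.0,"y":0.0,"z":0.0019,"spin":1.15},{"fingers":-0.3,"x":0.0,"y":0.0,"z":0.0019,"spin":1.2}], newtons=40)

```text
time_s: 16.6
tcp_pos: [0.5561, 0.1681, 0.0447]
eef_rot: [180.0, 0.0, -132.3]
contact_force: [-4.2, 2.4, 6.2]
gripper_width: 0.0396
gripper_force: 40.0
```

```bash
cat > st.py <<'E'
from plant import sensors
s=sensors.get_state();print(s['moment'].round(3),s['eef_rot'].round(2),s['joints'].round(1),s['contact_force'].round(1),s['tcp_pos'].round(4))
E
python3 st.py
```

```text
[1.059 1.294 0.09 ] [ 1.8000e+02  3.0000e-02 -1.3229e+02] [ 36.1  23.5 -24.8  -0.  -41.6 -78.4] [-4.2  2.4  6.2] [0.5561 0.1681 0.0447]
```

drive_tool(rows=[{"fingers":-0.3,"x":0.0,"y":0.0,"z":0.0001,"spin":0.06},{"fingers":-0.3,"x":0.0,"y":0.0,"z":0.0002,"spin":0.12},{"fingers":-0.3,"x":0.0,"y":0.0,"z":0.0002,"spin":0.17},{"fingers":-0.3,"x":0.0,"y":0.0,"z":0.0002,"spin":0.17}], newtons=50)

```text
time_s: 17.1
tcp_pos: [0.5561, 0.1681, 0.0445]
eef_rot: [-180.0, 0.0, -141.8]
contact_force: [-4.0, 2.0, 6.6]
gripper_width: 0.0395
gripper_force: 50.2
```

```bash
python3 st.py
```

```text
[1.08  1.458 0.95 ] [-1.7999e+02  2.0000e-02 -1.4183e+02] [ 36.1  23.6 -24.8   0.  -41.6 -87.9] [-4.   2.   6.6] [0.5561 0.1681 0.0445]
```

drive_tool(rows=[{"fingers":-0.3,"x":0.0,"y":0.0,"z":0.0,"spin":0.02},{"fingers":-0.3,"x":0.0,"y":0.0,"z":0.0,"spin":0.04},{"fingers":-0.3,"x":0.0,"y":0.0,"z":0.0,"spin":0.04}], newtons=50)

```text
time_s: 17.48
tcp_pos: [0.5561, 0.1682, 0.0445]
eef_rot: [-180.0, 0.0, -144.0]
contact_force: [-3.5, 2.6, 6.9]
gripper_width: 0.0397
gripper_force: 50.7
```

```bash
python3 st.py
```

```text
[1.028 1.462 1.718] [-179.97    0.   -144.  ] [ 36.1  23.6 -24.9   0.  -41.6 -90.2] [-3.5  2.6  6.9] [0.5561 0.1682 0.0445]
```

drive_tool(rows=[{"fingers":0.4,"x":0.0,"y":0.0,"z":0.0,"spin":0.04},{"fingers":0.4,"x":0.0,"y":0.0,"z":0.0,"spin":0.04},{"fingers":0.4,"x":0.0,"y":0.0,"z":0.0,"spin":0.04},{"fingers":0.4,"x":0.0,"y":0.0,"z":-0.03,"spin":0.04},{"fingers":0.4,"x":0.0,"y":0.0,"z":-0.08,"spin":0.0},{"fingers":0.4,"x":0.0,"y":0.0,"z":-0.14,"spin":-0.18},{"fingers":0.4,"x":0.0,"y":0.0,"z":-0.2,"spin":-0.36},{"fingers":0.4,"x":0.0,"y":0.0,"z":-0.2,"spin":-0.54},{"fingers":0.4,"x":0.0,"y":0.0,"z":-0.2,"spin":-0.72},{"fingers":0.4,"x":0.0,"y":0.0,"z":-0.2,"spin":-0.9}])

```text
time_s: 18.73
tcp_pos: [0.556, 0.1676, 0.2439]
eef_rot: [180.0, 0.0, -92.3]
contact_force: [-0.3, 0.1, -0.7]
gripper_width: 0.0615
gripper_force: 0.0
```

drive_tool(rows=[{"fingers":0.4,"x":-0.05,"y":0.0,"z":0.0,"spin":-0.18},{"fingers":0.4,"x":-0.08,"y":0.0,"z":0.0,"spin":-0.21},{"fingers":0.4,"x":-0.08,"y":0.0,"z":0.0,"spin":-0.21}])

```text
time_s: 19.1
tcp_pos: [0.5597, 0.2492, 0.2432]
eef_rot: [180.0, -0.0, -80.5]
contact_force: [0.9, -0.6, -0.1]
gripper_width: 0.0613
gripper_force: 0.0
```

```bash
python3 w.py w6
```

```text
[0.55974833 0.24924838 0.24321568] [ 1.79964712e+02 -1.80240285e-02 -8.04619770e+01] [ 42.2  14.8  -7.7  -0.  -67.5 -32.7] [0.57239351 0.17786594 0.38212133] [[-0.0, 0.964, 0.267, 0.073], [1.0, 0.0, -0.0, -0.001], [-0.0, 0.267, -0.964, -0.139], [0.0, 0.0, 0.0, 1.0]]
```

View pics/w6.png

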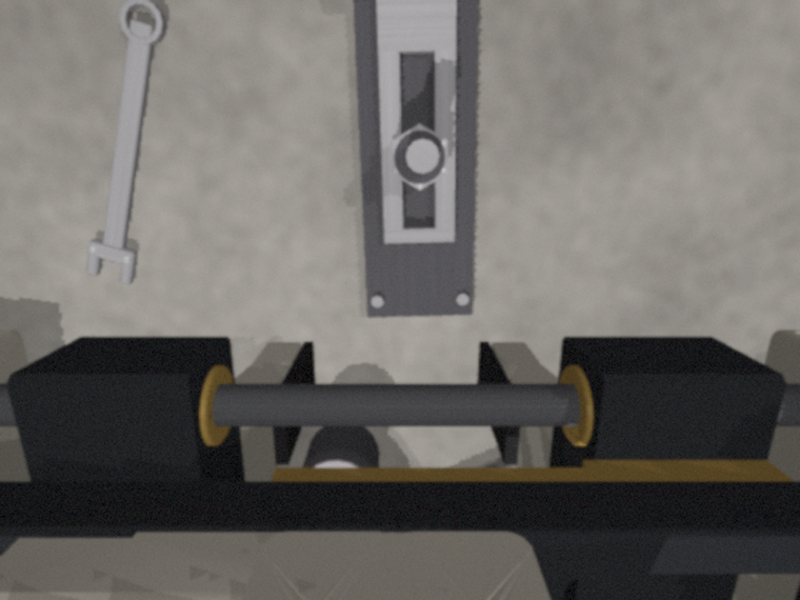

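Wrist view: the nut at (419,157) now has corners pointing along the bed (top 124, bottom 189) and flats facing ±x, which is joint value 0. I'll check numerically that the strap end (row 243 here, 228 before) has not moved.

```bash
python3 - <<'E'
from h import *
a=np.radians(10.7);O=np.array([.578,.0473])
for n,L in(('w5',[(396,228,.02),(396,320,.012)]),('w6',[(419,243,.02),(419,316,.012)])):
  c=pickle.load(open(n+'.pkl','rb'))
  print(n,[round(float((world(c,u*.7,v*.7,z,c['Rt'])[:2]-O)@[-np.sin(a),np.cos(a)]),4) for u,v,z in L])
E
```

```text
w5 [0.1877, 0.2519]
w6 [0.1882, 0.2525]
```

```bash
python3 -c "
from plant import r
print(r.close_job())"
```

```text
the job is handed in; nothing more can be done
None
```

The stop is set to the 100 mm blank, pushed up against blank and fence with about 26 N, and the jam nut is turned down hard on the strap (about 1.7 N m). The strap did not shift while the nut was tightened, and the job was handed in at about 19 s; I did not take a final picture of the blank itself.

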